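# Put the tea-tray kettle on

### The job

Put the kettle on: shut its open lid right down, then press the switch lever at the foot of its handle all the way down until it clicks over and stays down. Be gentle, so that the kettle stays standing in its power base and is not tipped or shoved, and leave everything else on the tray and desk where it is.

Things in the scene. Friction and masses are not known exactly. Their poses are not given: they have to be found in the camera images.
- kettle: Loose steel kettle, black foot, handle and lid, standing in the dish of its power base with 2 mm play; 1.2 kg, 0.85 to 1.2 times that by filling. Origin: centre of its underside, about 20 mm above the desk; z up, x to the spout, handle on the -x side. 134 mm across at the foot, 103 at the top; rim 168 mm up. Foot radius 62.5 mm: over about 11 N straight down on the lever begins to tip it.
- handle (a point): Outermost point of the black D-shaped handle, kettle frame (-121, 0, 135) mm; axes as the kettle's. The handle is 21 mm thick, in the kettle's plane y = 0, its top 177 mm up; it runs back in to its foot at x = -80 mm, 50 mm up. It overhangs the lever: from above the lever is reached only with the tool leaning out from the kettle by some 35 to 45 degrees in the plane of the handle.
- lid (a joint): Hinge of the kettle's round lid (black, 88 mm across, 8 mm thick), rad: 0 shut, 1.6 fully open; starts open. A stiff hinge: it stays where it is left and takes about 1 N at its edge to move; it does not fall shut.
- lid_hinge (a point): Middle of the lid's hinge line, above the handle, at kettle frame (-46, 0, 167) mm. Turns with the lid: x points along the lid from hinge to free edge, z is the normal of its upper (outer) face, y the hinge line. The lid's underside lies at z = 0, its upper face at z = 8 mm; it reaches from x = 2 to 90 mm.
- lid_edge (a point): Point near the free edge of the lid, 86 mm from the hinge, in the middle, near the upper face (6 mm above the underside).
- switch (a joint): Kettle switch lever, rad: 0 up (off), 0.30 down (on, at its stop). Over-centre spring: the push needed near its tip is some 3 to 5 N at first and eases towards 0.265 rad; from there the lever snaps down by itself onto its stop and stays; let go before that and it springs back up.
- switch_seat (a point): Nominal pivot of the switch lever, kettle frame (-82, 0, 40) mm, axes the kettle's. A grey paddle 30 mm wide, 46 long from the pivot to -x, 6 thick, sloping 0.30 rad up to its tip when up, level when down. Press about 38 mm from the pivot: top face nominally at (-117, 0, 54) mm when up, (-120, 0, 43) down. The clip-in unit with the lever sits up to 5 mm higher or lower than that, so feel for it.
- power_base: Fixed black round power base, 150 mm across, 20 mm high, with a 14 mm high dish floor on which the kettle stands; a lead runs from it in +x to a low white socket block. Origin at the centre of its underside.
- tray: Fixed wooden tray, 360 by 520 mm, 6 mm floor, rim 24 mm high; origin at the centre of its underside, short side along x.
- caddy: Fixed dark wooden sachet caddy on the tray, 80 by 120 mm, 66 mm high with the sachets; origin under its centre, short side along x. It and the power base may have changed sides of the tray.
- mug_a: White mug, loose, 74 mm across, 88 mm high; origin at the centre of its underside.
- mug_b: White mug, loose, the same as mug_a.
- teaspoon: Loose steel teaspoon, 120 mm long, 8 mm high, lying along its x on the tray in front of the caddy.
- water_bottle: Loose green glass bottle, 72 mm across, 235 mm high; origin at the centre of its underside.
- alarm_clock: Loose white alarm clock, 45 by 100 mm, 79 mm high; origin at the centre of its underside.
- book: Loose closed book lying flat, 140 by 206 mm, 30 mm thick; origin at the centre of its underside.

How it is judged:
By the outcome, as a careful person would: the job done as asked, in the order asked, and still so for the second after the job is handed in, with the robot touching nothing.
It also fails if it takes over 48 s, if anything falls off the work surface, if the arm or the gripper's body presses on something with over 40 N, if the wrist force passes 120 N, or if a joint passes its speed limit or range.

### The arm

A 6-joint arm with a two-finger parallel gripper is mounted at the origin on the work surface. World frame = base frame: x ahead of the robot, y to its left, z up, the work surface at z = 0. Lengths are in m, angles in rad, forces in N, time in s.
With the tool pointing down it reaches from about 0.375 to 0.9 m from the base axis. Payload 3.1 kg.
Tool frame: the origin (TCP) lies midway between the tips of the shut fingers; the grasp point (between the pads) lies 19 mm behind it; z points along the fingers, y is the line along which they close (so a half turn about z gives the same grasp; the last joint's range is limited). The gripper opens to 87 mm and grips with 3 to 60 N. Pads are 19 mm wide; open, the fingers measure 117 mm over their backs; the gripper's body (75 mm by 190 mm) begins 51 mm behind the grasp point.
Start: joints at [-1.329, 0.527, 1.433, -0, 1.181, -0.178], TCP at [0.255, -0.571, 0.223] pointing down, gripper open.
Joint ranges: [-3.08, 3.08], [-0.75, 2.2], [0.22, 2.44], [-1.43, 4.57], [0, 2.65], [-2.85, 2.85]. Speed limits (rad/s): [2.79, 2.79, 3.14, 3.14, 3.14, 3.14].

### API

Orientations are given as a unit quaternion [x, y, z, w].
In Python, from rig import robot gives the robot as it stands. The module is installed in compiled form; this text tells all that it offers.
- The arm moves only by the tool play_rows, never from a script. Its arguments are lists of equal length, an entry for each row: "gripper": the closure, from -1 (fully open) to 1 (shut); "delta_pos": the shift along the tool's x, y, z in cm, a list of three; "turn": the turn, a rotation vector about the tool's x, y, z in rad, a list of three. A call has 1 to 12 rows; each row is the pose to reach, as a shift and turn from the pose commanded when the call began, along the tool's axes at that moment; what a row does not reach only later rows make up. A row lasts 1/8 s, in which the tool goes at most 62.5 mm and 10.7 degrees, less where a joint would pass 70% of its speed; a pose out of reach is approached as far as the arm can. A call with a gripper value outside its range is refused whole. The fingers move at their own pace and stop on an object; "squeeze" is the grip in N (left out, the last holds). Time passes only in rows, so rows that repeat a pose let the fingers close. It gives the time, the measured TCP pose, the force, the opening and the grip force at its end, in the units of the state.
- robot.get_obs(): the state, without advancing time (a new reading comes with each control period).
- robot.camera(name): name is "scene" or "top"; returns a dict with "color" (384x512x3 uint8, red, green, blue), "vfov" (degrees; the focal length in pixels is half the picture's height over the tangent of half this angle, whatever the lens; pixels are square), "cx", "cy" (the principal point, pixels), "R" (3x3) and "t" (3): a world point X has camera coordinates R X + t. Camera axes: x right, y down, z forward; pixel columns grow to the right and rows downward; lengths in m; the calibration is good to about 2 mm. A picture is of the moment at which its call begins. There is no depth.
- robot.hand_in(): hands the job in; it is judged then, once.
The state is a dict: "time": time; "q": joint angles; "joint_velocities": joint speeds; "joint_torque": joint torques, N m; "position": TCP position; "tool_rot": TCP orientation; "ft_force": force on the tool from outside, world axes, zero at the start; "moment": the same for the moment, N m; "grip_width": finger opening in m; "grip_force": force on a finger pad.
Only numpy, scipy, OpenCV 4.12 (cv2) and the standard library are available. Lean on these libraries where they do the work, as an engineer would, in place of code of your own. Each camera call takes 0.05 s, during which the arm holds its last target. There are 200 camera calls.

## Working session

There is one attempt and no reset: what is moved stays moved. The work goes in short steps, Python scripts to look and compute and a tool call to move; the robot and the scene stay as the last step left them, time stands still between calls to the robot, and variables do not carry over. Pictures are saved under pics/ and viewed, at most 10 in all, crops included, and the job is handed in when it is done.

Besides the shell and the picture viewer there is one more tool, called after ">>>" as a command line: name --argument value ..., lists and objects as JSON in quotes. play_rows: Moves the arm, as the interface text tells. Its arguments: {"type":"object","properties":{"gripper":{"type":"array","items":{"type":"number"}},"delta_pos":{"type":"array","items":{"type":"array","items":{"type":"number"}}},"turn":{"type":"array","items":{"type":"array","items":{"type":"number"}}},"squeeze":{"type":"number"}},"required":["gripper","delta_pos","turn"]}

```bash
mkdir -p pics
python3 - <<'E'
from rig import robot
import cv2,numpy as np,pickle
o=robot.get_obs(); print(o['position'],o['tool_rot'],o['time'])
d={}
for n in('scene','top'):
    c=robot.camera(n); d[n]=c; cv2.imwrite(f'pics/{n}0.png',cv2.resize(c['color'][:,:,::-1],(800,600),interpolation=cv2.INTER_CUBIC))
    print(n,c['vfov'],c['cx'],c['cy'],-np.array(c['R']).T@np.array(c['t']),np.round(c['R'],3).tolist())
pickle.dump(d,open('c0.pkl','wb'))
E
```

```text
[ 0.25458433 -0.57000061  0.22157761] [ 9.78055391e-01  2.08342257e-01 -3.48586122e-05 -1.07438024e-03] 0.0
scene 50.91094007836395 249.3893990624212 189.85031957763968 [1.3023557  0.62229732 0.96972653] [[-0.634, 0.773, -0.015], [0.506, 0.4, -0.764], [-0.585, -0.492, -0.645]]
top 42.31237315388367 253.85006475937155 184.97057418278106 [ 0.31951172 -0.00577792  2.01592157] [[-0.002, -1.0, 0.011], [-0.993, 0.001, -0.118], [0.118, -0.011, -0.993]]
```

View pics/scene0.png

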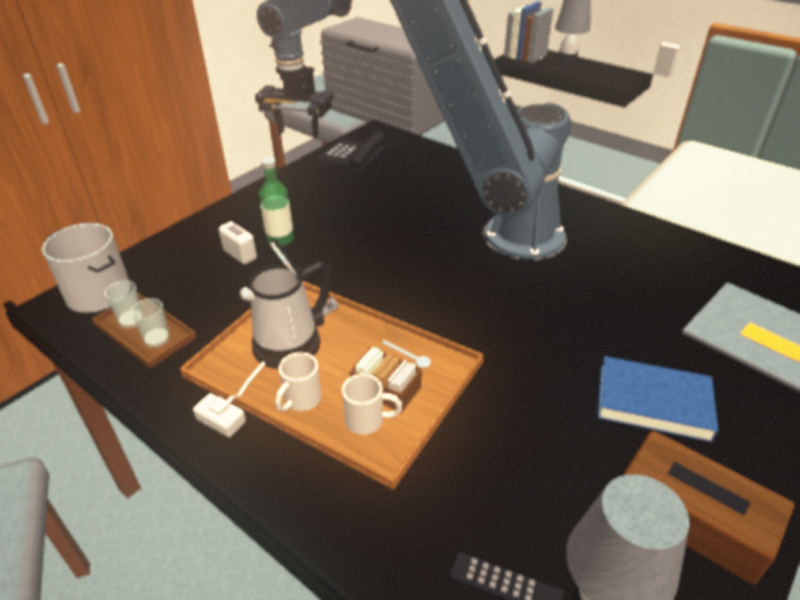

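View pics/top0.png

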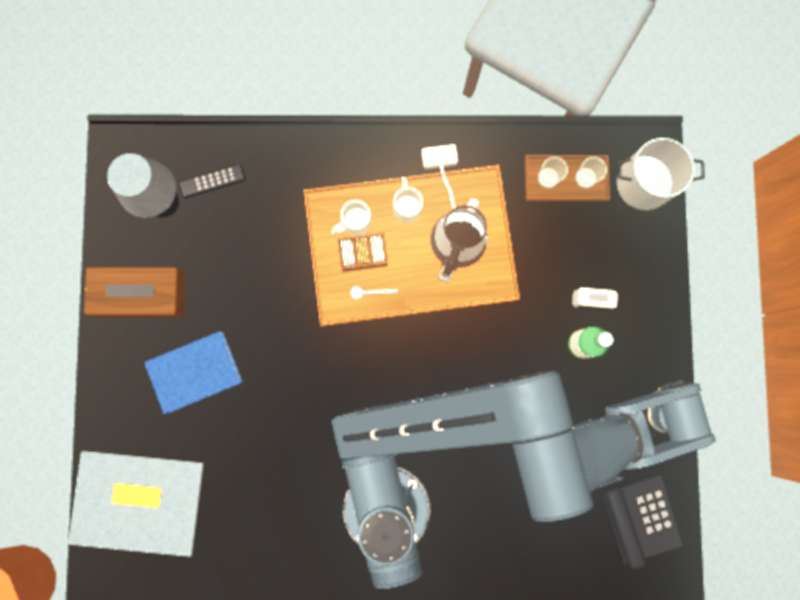

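The kettle stands on the right of the tray (scene px ~(285,315), top px ~(460,237) in the 800x600 views). Its handle points towards the robot, and mug_a and mug_b are left of and behind it. I'll zoom in on both views.

Run:
```python
import cv2,numpy as np,pickle
d=pickle.load(open('c0.pkl','rb'))
s=d['scene']['color'][145:245,145:225,::-1]; t=d['top']['color'][110:190,265:345,::-1]
a=cv2.resize(s,(400,500),interpolation=cv2.INTER_CUBIC);b=cv2.resize(t,(400,400),interpolation=cv2.INTER_CUBIC)
b=cv2.copyMakeBorder(b,0,100,0,0,cv2.BORDER_CONSTANT)
im=np.hstack([a,b]).astype(float); im=255*(im/255)**.6
cv2.imwrite('pics/crop0.png',im.astype(np.uint8))
```

```text
(no output)
```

View pics/crop0.png

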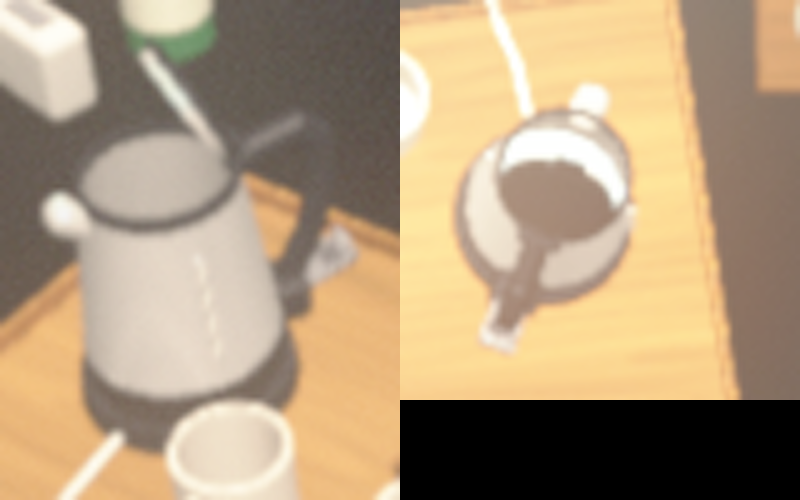

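The scene crop shows the lid nearly edge-on, from the hinge at (225,152) to the free edge at (147,50). It leans towards the spout, so it is about 60° open. The grey lever tip is at scene crop (345,242) and top crop (498,344). The spout is at scene (63,215) and top (590,97).

```bash
cat > h.py <<'E'
import numpy as np,pickle
def K(c):
    f=c['color'].shape[0]/2/np.tan(np.radians(c['vfov'])/2); return f
def ray(c,p):
    R=np.array(c['R']);t=np.array(c['t']);f=K(c)
    v=R.T@np.array([(p[0]-c['cx'])/f,(p[1]-c['cy'])/f,1.]);return -R.T@t,v/np.linalg.norm(v)
def plane(c,p,z):
    o,v=ray(c,p);return o+v*(z-o[2])/v[2]
def tri(rs):
    A=sum(np.eye(3)-np.outer(v,v) for o,v in rs);b=sum((np.eye(3)-np.outer(v,v))@o for o,v in rs)
    X=np.linalg.solve(A,b);return X,[np.linalg.norm(np.cross(X-o,v)) for o,v in rs]
def proj(c,X):
    q=np.array(c['R'])@np.asarray(X)+np.array(c['t']);f=K(c);return np.array([c['cx']+f*q[0]/q[2],c['cy']+f*q[1]/q[2]])
S=lambda x,y:((x+.5)/5-.5+145,(y+.5)/5-.5+145)
T=lambda x,y:((x-400+.5)/5-.5+265,(y+.5)/5-.5+110)
E
python3 - <<'E'
from h import *
np.set_printoptions(precision=4,suppress=True)
d=pickle.load(open('c0.pkl','rb'));s,t=d['scene'],d['top']
for n,a,b in(('lever',(345,242),(498,344)),('spout',(63,215),(590,97)),('rimc',(160,181),(563,174))):
    print(n,*tri([ray(s,S(*a)),ray(t,T(*b))]))
print('rim on plane',plane(s,S(160,181),.188),plane(t,T(563,174),.188))
# rim left/right/near/far in scene
for p in((80,180),(240,170),(160,231),(160,133)):print(plane(s,S(*p),.188))
for p in((497,172),(631,180),(565,108)):print('t',plane(t,T(*p),.188))
# base extremes in top at z=.02: left, lower
for p in((452,212),(545,304)):print('b',plane(t,T(*p),.02))
E
```

```text
lever [ 0.5774 -0.1483  0.072 ] [np.float64(2.240291139837418e-05), np.float64(2.240291139837008e-05)]
spout [ 0.752  -0.2121  0.1774] [np.float64(7.121423705286577e-05), np.float64(7.1214237052936e-05)]
rimc [ 0.6922 -0.1904  0.1774] [np.float64(0.0007603154573799266), np.float64(0.000760315457379865)]
rim on plane [ 0.7    -0.1788  0.188 ] [ 0.6906 -0.1898  0.188 ]
[ 0.7302 -0.2187  0.188 ]
[ 0.6614 -0.1476  0.188 ]
[ 0.7329 -0.1432  0.188 ]
[ 0.6664 -0.2151  0.188 ]
t [ 0.6921 -0.1403  0.188 ]
t [ 0.686  -0.2409  0.188 ]
t [ 0.7411 -0.192   0.188 ]
b [ 0.6931 -0.1156  0.02  ]
b [ 0.6171 -0.1908  0.02  ]
```

```bash
cat >> h.py <<'E'
C=np.array([.692,-.1905,.020]);yaw=np.radians(-20.1)
ex=np.array([np.cos(yaw),np.sin(yaw),0]);ey=np.array([-ex[1],ex[0],0]);ez=np.array([0,0,1.])
def W(x,y,z): return C+(x*ex+y*ey+z*ez)/1000
def kf(X): v=(np.asarray(X)-C)*1000;return np.array([v@ex,v@ey,v@ez])
def pk(c,p,y):
    o,v=ray(c,p);k=((C+y/1000*ey-o)@ey)/(v@ey);return kf(o+k*v)
E
python3 - <<'E'
from h import *
np.set_printoptions(precision=4,suppress=True)
d=pickle.load(open('c0.pkl','rb'));s,t=d['scene'],d['top']
for n,p in(('hinge',(225,152)),('edge',(147,50)),('edge',(142,56)),('edge',(152,46)),('hand',(333,150)),('htop',(300,118))):
    print(n,pk(s,S(*p),0))
a=T(563,174)
# top view: lid outline bottom edge/hinge & free edge rays, at kettle plane y=0
for p in((575,160),(535,245)): print('top',pk(t,T(*p),0))
# predicted projections of the lid edge for some angles, in crop px
for th in(.9,1.1,1.3,1.5):
    X=W(-46+90*np.cos(th),0,167+90*np.sin(th))
    print(th,(proj(s,X)-145)*5,(proj(t,X)-[265,110])*5+[400,0])
print(proj(s,W(-46,0,167))*5-725)
from rig import robot
o=robot.get_obs();print(o['q'],o['ft_force'],o['grip_width'])
E
```

```text
hinge [-45.8003  -0.     161.4632]
edge [ -6.196   -0.     255.2118]
edge [ -2.5451   0.     252.1863]
edge [ -9.645   -0.     256.8518]
hand [-119.9272   -0.      132.7077]
htop [-99.1632   0.     167.3568]
top [-28.8247  -0.     342.1013]
top [-44.2917   0.      88.55  ]
0.9 [123.9572  80.341 ] [575.8692 138.2089]
1.1 [145.2204  59.4434] [570.3096 154.732 ]
1.3 [169.6933  42.0849] [563.4789 174.463 ]
1.5 [196.2293  29.0481] [555.6695 196.5508]
[222.3252 143.0205]
[-1.3295  0.5284  1.4338  0.      1.1814 -0.1785] [ 0.3878 -0.5144 -1.1905] 0.08689143152978604
```

```bash
cat >> h.py <<'E'
from scipy.spatial.transform import Rotation as Ro
def Rt(lean): # tool z leaning in towards kettle by lean deg; tool x ~ kettle x
    a=np.radians(lean); z=np.sin(a)*ex-np.cos(a)*ez; x=np.cos(a)*ex+np.sin(a)*ez
    return Ro.from_matrix(np.c_[x,np.cross(z,x),z])
def delta(o,k,lean):
    R0=Ro.from_quat(o['tool_rot']); return R0.inv().apply(W(*k)-o['position'])*100,(R0.inv()*Rt(lean)).as_rotvec()
E
python3 - <<'E'
from h import *
from rig import robot
np.set_printoptions(precision=3,suppress=True)
o=robot.get_obs()
print(Ro.from_quat(o['tool_rot']).inv().apply([0,0,20]))
for k in((-75,0,380),(-75,0,240)):print(*delta(o,k,0))
E
```

```text
[  0.007  -0.039 -20.   ]
[ 50.037 -22.092 -17.774] [-0.002  0.     0.771]
[ 50.032 -22.065  -3.774] [-0.002  0.     0.771]
```

>>> play_rows --gripper '[1,1,1,1,1,1,1,1,1,1,1,1]' --delta_pos '[[0,0,-6],[0,0,-12],[0,0,-18],[5,-2.2,-20],[10,-4.4,-20],[15,-6.6,-20],[20,-8.8,-20],[25,-11,-20],[30,-13.2,-20],[35,-15.4,-20],[40,-17.6,-20],[45,-19.9,-20]]' --turn '[[0,0,0],[0,0,0],[0,0,0],[0,0,0.08],[0,0,0.16],[0,0,0.24],[0,0,0.32],[0,0,0.4],[0,0,0.48],[0,0,0.56],[0,0,0.64],[0,0,0.771]]' --squeeze 20

```text
time: 1.6
position: [0.5854, -0.204, 0.422]
tool_rot: [0.984, -0.177, -0.001, -0.0]
ft_force: [0.4, -0.1, 0.1]
grip_width: 0.0003
grip_force: 0.0
```

```bash
cat > st.py <<'E'
from h import *
from rig import robot
import sys
np.set_printoptions(precision=3,suppress=True)
o=robot.get_obs();print(o['time'],kf(o['position']),'F',o['ft_force'],'w',o['grip_width'],'tz',Ro.from_quat(o['tool_rot']).as_matrix()[:,2],o['q'])
for a in sys.argv[1:]:
    v=eval(a);print(v,*delta(o,v[:3],v[3]))
E
python3 st.py "(-75,0,300,0)" "(-75,0,240,0)"
```

```text
1.6 [-95.483 -49.349 401.961] F [ 0.441 -0.073  0.101] w 0.00029755224855681703 tz [-0.001  0.    -1.   ] [-0.515  0.371  1.15  -0.     1.621  1.411]
(-75, 0, 300, 0) [ 2.037 -4.944 10.194] [-0.     0.001 -0.005]
(-75, 0, 240, 0) [ 2.043 -4.944 16.194] [-0.     0.001 -0.005]
```

>>> play_rows --gripper '[1,1,1,1,1,1,1,1]' --delta_pos '[[2,-4.9,3],[2,-4.9,6],[2,-4.9,9],[2,-4.9,12],[2,-4.9,14.5],[2,-4.9,16.2],[2,-4.9,16.2],[2,-4.9,16.2]]' --turn '[[0,0,0],[0,0,0],[0,0,0],[0,0,0],[0,0,0],[0,0,0],[0,0,0],[0,0,0]]'

```text
time: 2.6
position: [0.6209, -0.1668, 0.2615]
tool_rot: [0.985, -0.175, 0.001, 0.0]
ft_force: [0.1, 0.5, -0.7]
grip_width: 0.0004
grip_force: 0.0
```

```bash
python3 st.py "(-75,0,240,0)"
python3 - <<'E'
from h import *
from rig import robot
import cv2
c=robot.camera('scene');cv2.imwrite('pics/s1.png',cv2.resize(c['color'][120:245,130:250,::-1],(576,600),interpolation=cv2.INTER_CUBIC))
r=77
for th in(1.2,1.1,1,.8,.6,.4,.2,0):
    p=np.array([-46+r*np.cos(th)-8*np.sin(th),167+r*np.sin(th)+8*np.cos(th)]);print(th,(p-[9.5,0]).round(1))
E
```

```text
2.6 [-74.951  -2.138 241.548] F [ 0.095  0.477 -0.67 ] w 0.00042806611448300316 tz [ 0.002 -0.001 -1.   ] [-0.436  0.513  1.342  0.     1.284  1.486]
(-75, 0, 240, 0) [-0.005 -0.214  0.155] [ 0.    -0.002 -0.   ]
1.2 [-35.1 241.7]
1.1 [-27.7 239.3]
1 [-20.6 236.1]
0.8 [ -7.6 227.8]
0.6 [  3.5 217.1]
0.4 [ 12.3 204.4]
0.2 [ 18.4 190.1]
0 [ 21.5 175. ]
```

View pics/s1.png

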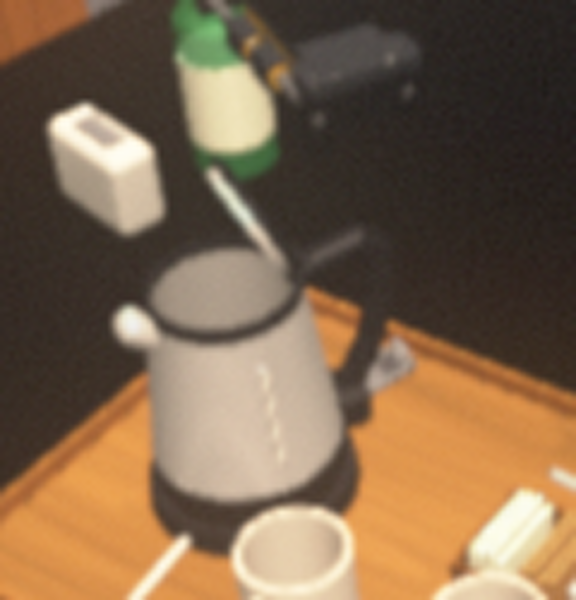

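Run:
```python
from h import *
d=pickle.load(open('c0.pkl','rb'));s=d['scene']
for k in((-75,-2,241),(-75,-2,311),(-46,0,167),(-110,0,290)):print(k,(proj(s,W(*k))-[130,120])*4.8)
```

```text
(-75, -2, 241) [312.84320848 150.12023458]
(-75, -2, 311) [301.37043593  56.7500028 ]
(-46, 0, 167) [285.43222932 257.29970431]
(-110, 0, 290) [356.80476866  70.99672206]
```

The gripper body is in view over the kettle at about (355,60), and the dark fingers hang behind the lid. The kettle and lid are unchanged, with the lid edge at (212,170). I'll push the lid along its arc.

>>> play_rows --gripper '[1,1,1,1,1,1,1,1,1,1,1,1]' --delta_pos '[[1.5,-0.2,0],[3,-0.2,0],[4,-0.2,0],[4.7,-0.2,0.2],[5.4,-0.2,0.5],[6.1,-0.2,0.9],[6.7,-0.2,1.4],[7.3,-0.2,1.9],[7.8,-0.2,2.4],[8.1,-0.2,2.7],[8.3,-0.2,3.0],[8.7,-0.2,3.7]]' --turn '[[0,0,0],[0,0,0],[0,0,0],[0,0,0],[0,0,0],[0,0,0],[0,0,0],[0,0,0],[0,0,0],[0,0,0],[0,0,0],[0,0,0]]'

```text
time: 4.15
position: [0.7029, -0.1945, 0.2237]
tool_rot: [0.985, -0.175, 0.0, 0.0]
ft_force: [-0.2, -0.3, -0.1]
grip_width: 0.0005
grip_force: 0.2
```

```bash
python3 st.py "(20,0,175,0)"
```

```text
4.15 [ 11.606  -0.048 203.737] F [-0.214 -0.305 -0.144] w 0.000526867471410928 tz [ 0.001 -0.    -1.   ] [-0.423  0.675  1.137  0.     1.329  1.499]
(20, 0, 175, 0) [ 0.837 -0.005  2.874] [-0.    -0.001 -0.   ]
```

>>> play_rows --gripper '[1,1,1,1,1,1]' --delta_pos '[[0.4,0,0.6],[0.6,0,1.2],[0.8,0,1.8],[0.9,0,2.3],[0.9,0,2.7],[0.9,0,2.8]]' --turn '[[0,0,0],[0,0,0],[0,0,0],[0,0,0],[0,0,0],[0,0,0]]'

```text
time: 4.9
position: [0.711, -0.1976, 0.1955]
tool_rot: [0.985, -0.175, -0.0, -0.0]
ft_force: [-0.8, -0.7, 1.8]
grip_width: 0.0007
grip_force: 1.1
```

>>> play_rows --gripper '[1,1]' --delta_pos '[[0,0,0.1],[0,0,0.1]]' --turn '[[0,0,0],[0,0,0]]'

```text
time: 5.15
position: [0.711, -0.1976, 0.1954]
tool_rot: [0.985, -0.175, 0.0, 0.0]
ft_force: [-1.5, 0.4, 4.1]
grip_width: 0.0003
grip_force: 2.1
```

>>> play_rows --gripper '[1,1]' --delta_pos '[[0,0,0.1],[0,0,0.1]]' --turn '[[0,0,0],[0,0,0]]'

```text
time: 5.4
position: [0.7111, -0.1976, 0.1953]
tool_rot: [0.985, -0.175, 0.0, 0.0]
ft_force: [-2.5, 0.6, 7.5]
grip_width: 0.0005
grip_force: 3.7
```

>>> play_rows --gripper '[1,1,1,1,1,1]' --delta_pos '[[0,0,-3],[0,0,-7],[-3,0,-12],[-8,0,-14],[-13,0,-15],[-16,0,-15]]' --turn '[[0,0,0],[0,0,0],[0,0,0],[0,0,0],[0,0,0],[0,0,0]]'

```text
time: 6.15
position: [0.5592, -0.1418, 0.3447]
tool_rot: [0.985, -0.175, 0.001, 0.0]
ft_force: [1.0, 0.1, 0.1]
grip_width: 0.0006
grip_force: 0.0
```

```bash
python3 st.py "(-200,0,200,45)" "(-140,0,90,45)"
python3 - <<'E'
from h import *
from rig import robot
import cv2
d={n:robot.camera(n) for n in('scene','top')};pickle.dump(d,open('c1.pkl','wb'))
a=cv2.resize(d['scene']['color'][145:245,145:225,::-1],(400,500),interpolation=cv2.INTER_CUBIC);b=cv2.resize(d['top']['color'][110:190,265:345,::-1],(400,400),interpolation=cv2.INTER_CUBIC)
cv2.imwrite('pics/s2.png',np.hstack([a,cv2.copyMakeBorder(b,0,100,0,0,cv2.BORDER_CONSTANT)]))
E
```

```text
6.15 [-141.487    0.132  324.682] F [0.986 0.131 0.132] w 0.0006006824670704532 tz [ 0.002 -0.001 -1.   ] [-0.442  0.344  1.394  0.     1.402  1.48 ]
(-200, 0, 200, 45) [-5.876  0.013 12.457] [ 0.     0.783 -0.   ]
(-140, 0, 90, 45) [ 0.103  0.011 23.468] [ 0.     0.783 -0.   ]
```

View pics/s2.png

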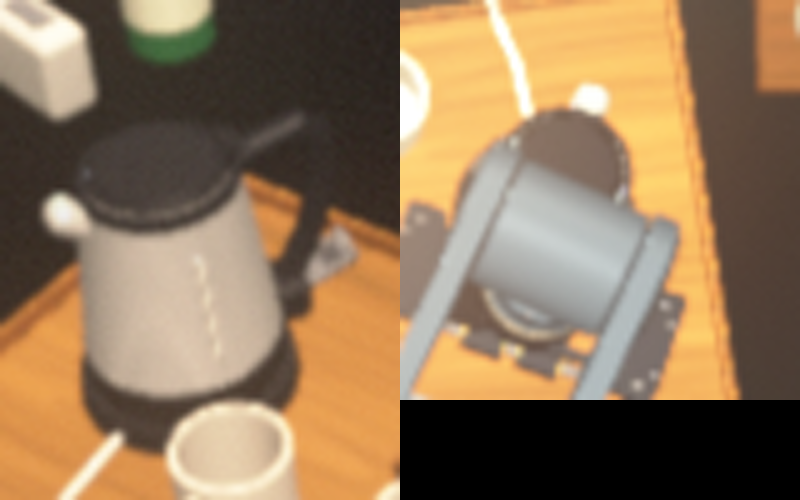

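The lid now lies flat on the rim in the scene view (rim line at (150,215)). The kettle foot and spout are where they were, and the lever is still up at (335,255). Next I'll lean the tool out and approach the lever.

>>> play_rows --gripper '[1,1,1,1,1,1,1,1,1]' --delta_pos '[[-3,0,0],[-6,0,0],[-7,0,2],[-7,0,5],[-6,0,8],[-6,0,12],[-5.5,0,14],[-5,0,16],[-5,0,16]]' --turn '[[0,0.16,0],[0,0.32,0],[0,0.48,0],[0,0.64,0],[0,0.783,0],[0,0.783,0],[0,0.783,0],[0,0.783,0],[0,0.783,0]]'

```text
time: 7.38
position: [0.5532, -0.0714, 0.2871]
tool_rot: [0.905, -0.124, 0.406, -0.01]
ft_force: [-0.2, -0.4, 0.4]
grip_width: 0.0006
grip_force: 0.0
```

```bash
python3 st.py "(-135,0,90,45)" "(-121,0,75,45)" "(-114,0,66,45)"
```

```text
7.375 [-171.267   64.124  267.059] F [-0.237 -0.365  0.441] w 0.0006176207466726453 tz [ 0.737 -0.083 -0.671] [-0.481  0.201  2.16   1.643  0.271 -0.168]
(-135, 0, 90, 45) [-10.502   8.882  13.364] [-0.176 -0.036  0.004]
(-121, 0, 75, 45) [-10.647   9.241  15.379] [-0.176 -0.036  0.004]
(-114, 0, 66, 45) [-10.829   9.438  16.487] [-0.176 -0.036  0.004]
```

```bash
cat > fk.py <<'E'
from h import *
from scipy.optimize import least_squares
D=[([-1.3295,.5284,1.4338,0,1.1814,-.1785],[.25458,-.57,.22158]),([-.515,.371,1.15,0,1.621,1.411],[.5854,-.204,.422]),([-.436,.513,1.342,0,1.284,1.486],[.6209,-.1668,.2615]),([-.423,.675,1.137,0,1.329,1.499],[.7029,-.1945,.2237]),([-.442,.344,1.394,0,1.402,1.48],[.5592,-.1418,.3447]),([-.481,.201,2.16,1.643,.271,-.168],[.5532,-.0714,.2871])]
def fk(q,p):
    h,L1,L2,L3,off,e=p
    ry=lambda a:Ro.from_euler('y',a); rz=lambda a:Ro.from_euler('z',a)
    R=rz(q[0]);X=np.array([0,0,h])+R.apply([0,off,0])
    R=R*ry(q[1]);X=X+R.apply([0,0,L1]);R=R*ry(q[2]);X=X+R.apply([e,0,L2]);R=R*rz(q[3])*ry(q[4]);X=X+R.apply([0,0,L3])
    return X,R
fit=least_squares(lambda p:np.concatenate([fk(q,p)[0]-x for q,x in D]),[.3,.5,.4,.2,.11,0])
P=fit.x
def ik(k,lean,dyaw=0,q0=(-.45,.5,1.5,0,.5)):
    z=(Ro.from_euler('z',dyaw)*Rt(lean)).apply([0,0,1]); X=W(*k)
    s=least_squares(lambda q:np.r_[(fk(q,P)[0]-X)*10,fk(q,P)[1].apply([0,0,1])-z],q0,bounds=([-3,-.75,.22,-1.43,0],[3,2.2,2.44,4.57,2.65]))
    return s.x,s.cost
if __name__=='__main__':
    np.set_printoptions(precision=3,suppress=True)
    print(P,fit.fun.round(4))
    for k in((-171,0,267),(-135,0,90),(-114,0,66)):
        for l in(30,35,40,45):
            print(k,l,[ik(k,l,0,(-.45,.5,1.5,a,.5)) for a in(0,3)])
E
python3 fk.py
```

```text
[0.275 0.588 0.392 0.306 0.111 0.114] [-0. -0.  0.  0.  0.  0.  0. -0.  0. -0. -0. -0. -0.  0. -0.  0.  0. -0.]
(-171, 0, 267) 30 [(array([-0.486,  0.179,  1.939,  0.139,  0.508]), np.float64(1.581254746023287e-22)), (array([-0.446,  0.199,  2.146,  4.57 ,  0.   ]), np.float64(0.04006585476453333))]
(-171, 0, 267) 35 [(array([-0.494,  0.17 ,  2.006,  0.229,  0.369]), np.float64(4.416176621779376e-28)), (array([-0.494,  0.17 ,  2.006,  0.229,  0.369]), np.float64(1.3907514884127197e-21))]
(-171, 0, 267) 40 [(array([-0.503,  0.169,  2.073,  0.445,  0.229]), np.float64(1.0254036209906521e-29)), (array([-0.446,  0.194,  2.145,  4.57 ,  0.   ]), np.float64(0.007791763728129082))]
(-171, 0, 267) 45 [(array([-0.513,  0.179,  2.14 ,  1.203,  0.122]), np.float64(6.34358953222379e-29)), (array([-0.513,  0.179,  2.14 ,  1.203,  0.122]), np.float64(2.687442644397949e-30))]
(-135, 0, 90) 30 [(array([-0.474,  0.568,  2.041,  1.377,  0.063]), np.float64(8.872833128535765e-23)), (array([-0.474,  0.568,  2.041,  1.377,  0.063]), np.float64(1.7639110647045003e-25))]
(-135, 0, 90) 35 [(array([-0.481,  
[... 597 characters left out ...]
06 ]), np.float64(6.1421757786397726e-30)), (array([-0.468,  0.633,  2.001,  1.797,  0.06 ]), np.float64(2.8584652234595355e-30))]
(-114, 0, 66) 35 [(array([-0.474,  0.656,  2.063,  2.773,  0.198]), np.float64(3.1359146912479607e-29)), (array([-0.474,  0.656,  2.063,  2.773,  0.198]), np.float64(8.431721296527319e-31))]
(-114, 0, 66) 40 [(array([-0.481,  0.691,  2.121,  2.91 ,  0.373]), np.float64(1.907787684311108e-29)), (array([-0.481,  0.691,  2.121,  2.91 ,  0.373]), np.float64(2.410231117550433e-25))]
(-114, 0, 66) 45 [(array([-0.436,  0.629,  1.988, -1.43 ,  0.   ]), np.float64(0.03597750456733701)), (array([-0.488,  0.738,  2.175,  2.958,  0.56 ]), np.float64(1.2875420749437795e-21))]
```

```bash
python3 st.py "(-175,0,200,45)"; python3 -c "
from fk import *
for k in((-175,0,200),(-165,0,130),(-135,0,95)):print(ik(k,45,0,(-.5,.4,2.1,2.9,.4)))"
```

```text
7.375 [-171.267   64.124  267.059] F [-0.237 -0.365  0.441] w 0.0006176207466726453 tz [ 0.737 -0.083 -0.671] [-0.481  0.201  2.16   1.643  0.271 -0.168]
(-175, 0, 200, 45) [-5.17   7.061  3.104] [-0.176 -0.036  0.004]
(array([-0.51474463,  0.34310691,  2.23603582,  2.64524852,  0.24476456]), np.float64(5.190236280091888e-20))
(array([-0.50964689,  0.55631829,  2.2770843 ,  2.89841586,  0.48305354]), np.float64(1.703051849338072e-21))
(array([-0.49612129,  0.66044339,  2.21971103,  2.93686496,  0.52779711]), np.float64(3.0769264706380497e-19))
```

>>> play_rows --gripper '[1,1,1,1,1,1,1,1]' --delta_pos '[[-1,1.4,0.6],[-2,2.8,1.2],[-3,4.2,1.8],[-4,5.6,2.4],[-5.2,7,3.1],[-5.2,7,3.1],[-5.2,7,3.1],[-5.2,7,3.1]]' --turn '[[-0.04,0,0],[-0.08,-0.02,0],[-0.12,-0.03,0],[-0.16,-0.036,0],[-0.176,-0.036,0],[-0.176,-0.036,0],[-0.176,-0.036,0],[-0.176,-0.036,0]]'

```text
time: 8.38
position: [0.5271, -0.1285, 0.2208]
tool_rot: [0.91, -0.158, 0.377, 0.067]
ft_force: [0.5, 0.1, 1.2]
grip_width: 0.0005
grip_force: 0.0
```

```bash
python3 st.py "(-165,0,130,45)" "(-135,0,95,45)"  "(-121,0,75,45)"
```

```text
8.375 [-176.176    1.529  200.784] F [0.529 0.101 1.237] w 0.0004996354837285007 tz [ 0.665 -0.241 -0.707] [-0.513  0.34   2.237  2.639  0.244 -1.201]
(-165, 0, 130, 45) [-4.22   0.145  5.792] [-0.002 -0.001  0.005]
(-135, 0, 95, 45) [-4.576  0.153 10.388] [-0.002 -0.001  0.005]
(-121, 0, 75, 45) [-5.002  0.156 12.792] [-0.002 -0.001  0.005]
```

>>> play_rows --gripper '[1,1,1,1,1,1,1,1,1]' --delta_pos '[[-1.4,0,1.9],[-2.8,0.1,3.8],[-4.2,0.1,5.8],[-4.3,0.1,7.3],[-4.4,0.1,8.8],[-4.6,0.1,10.4],[-4.8,0.1,11.6],[-5,0.1,12.8],[-5,0.1,12.8]]' --turn '[[0,0,0],[0,0,0],[0,0,0],[0,0,0],[0,0,0],[0,0,0],[0,0,0],[0,0,0],[0,0,0]]'

```text
time: 9.5
position: [0.5782, -0.1485, 0.0935]
tool_rot: [0.91, -0.159, 0.376, 0.067]
ft_force: [0.5, -0.5, 0.7]
grip_width: 0.0004
grip_force: 0.0
```

```bash
python3 st.py "(-115,0,68,45)" "(-115,0,64,45)"
python3 - <<'E'
from h import *
from rig import robot
import cv2
d={n:robot.camera(n) for n in('scene','top')}
a=cv2.resize(d['scene']['color'][145:245,160:240,::-1],(400,500),interpolation=cv2.INTER_CUBIC);b=cv2.resize(d['top']['color'][110:190,265:345,::-1],(400,400),interpolation=cv2.INTER_CUBIC)
im=np.hstack([a,cv2.copyMakeBorder(b,0,100,0,0,cv2.BORDER_CONSTANT)])/255.
cv2.imwrite('pics/s3.png',(255*im**.5).astype(np.uint8))
E
```

```text
9.5 [-121.318    0.339   73.46 ] F [ 0.45  -0.502  0.703] w 0.00039490928892225454 tz [ 0.664 -0.241 -0.708] [-0.491  0.718  2.19   2.949  0.554 -1.51 ]
(-115, 0, 68, 45) [0.062 0.036 0.833] [-0.002  0.001  0.004]
(-115, 0, 64, 45) [-0.221  0.035  1.116] [-0.002  0.001  0.004]
```

View pics/s3.png

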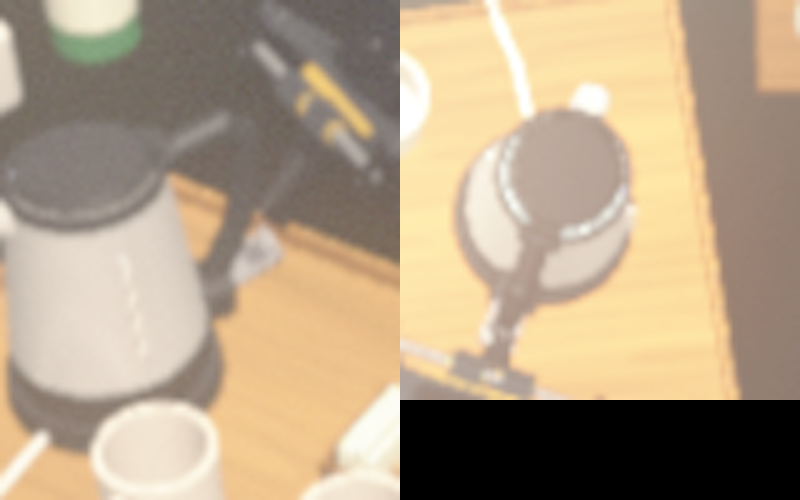

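The finger tip hangs just above the paddle in line with the handle plane (scene crop (260,235), top crop (500,350)). The lid is fully shut and the kettle is unmoved. Now I'll feel downwards for the lever.

>>> play_rows --gripper '[1,1,1]' --delta_pos '[[0,0,0.4],[0,0,0.7],[0,0,0.7]]' --turn '[[0,0,0],[0,0,0],[0,0,0]]'

```text
time: 9.98
position: [0.5827, -0.1502, 0.0893]
tool_rot: [0.91, -0.159, 0.377, 0.067]
ft_force: [0.4, 0.5, -0.5]
grip_width: 0.0004
grip_force: 0.0
```

>>> play_rows --gripper '[1,1,1]' --delta_pos '[[-0.1,0,0.1],[-0.2,0,0.2],[-0.2,0,0.2]]' --turn '[[0,0,0],[0,0,0],[0,0,0]]'

```text
time: 10.35
position: [0.5824, -0.15, 0.0863]
tool_rot: [0.91, -0.159, 0.376, 0.067]
ft_force: [-0.5, 0.1, -1.1]
grip_width: 0.0003
grip_force: 0.0
```

>>> play_rows --gripper '[1,1,1]' --delta_pos '[[-0.1,0,0.1],[-0.2,0,0.2],[-0.2,0,0.2]]' --turn '[[0,0,0],[0,0,0],[0,0,0]]'

```text
time: 10.72
position: [0.5825, -0.15, 0.0835]
tool_rot: [0.91, -0.159, 0.376, 0.067]
ft_force: [-0.1, 0.9, 0.9]
grip_width: 0.0007
grip_force: 0.1
```

```bash
python3 st.py
```

```text
10.725 [-116.744    0.352   63.504] F [-0.135  0.94   0.941] w 0.000680010878917691 tz [ 0.664 -0.241 -0.708] [-0.489  0.744  2.181  2.956  0.571 -1.517]
```

>>> play_rows --gripper '[1,1,1]' --delta_pos '[[-0.1,0,0.1],[-0.15,0,0.15],[-0.15,0,0.15]]' --turn '[[0,0,0],[0,0,0],[0,0,0]]'

```text
time: 11.1
position: [0.5823, -0.1499, 0.0815]
tool_rot: [0.91, -0.159, 0.376, 0.067]
ft_force: [-2.4, 0.7, 2.2]
grip_width: 0.0
grip_force: 1.5
```

>>> play_rows --gripper '[1,1,1]' --delta_pos '[[-0.1,0,0.1],[-0.15,0,0.15],[-0.15,0,0.15]]' --turn '[[0,0,0],[0,0,0],[0,0,0]]'

```text
time: 11.48
position: [0.5818, -0.1498, 0.0788]
tool_rot: [0.911, -0.159, 0.376, 0.066]
ft_force: [-3.6, 0.8, 2.1]
grip_width: 0.0002
grip_force: 2.1
```

>>> play_rows --gripper '[1,1,1]' --delta_pos '[[-0.1,0,0.1],[-0.15,0,0.15],[-0.15,0,0.15]]' --turn '[[0,0,0],[0,0,0],[0,0,0]]'

```text
time: 11.85
position: [0.5815, -0.1496, 0.0765]
tool_rot: [0.911, -0.159, 0.375, 0.066]
ft_force: [-5.9, 1.4, 1.8]
grip_width: 0.0004
grip_force: 2.4
```

```bash
python3 st.py
```

```text
11.85 [-117.83     0.422   56.465] F [-5.855  1.363  1.752] w 0.00042811855382364147 tz [ 0.662 -0.24  -0.71 ] [-0.489  0.762  2.183  2.961  0.588 -1.523]
```

Run:
```python
from h import *
from rig import robot
import cv2
d={n:robot.camera(n) for n in('scene','top')};pickle.dump(d,open('c2.pkl','wb'))
a=cv2.resize(d['scene']['color'][160:220,180:230,::-1],(500,600),interpolation=cv2.INTER_CUBIC);b=cv2.resize(d['top']['color'][140:200,265:295,::-1],(300,600),interpolation=cv2.INTER_CUBIC)
im=np.hstack([a,b])/255.
cv2.imwrite('pics/s4.png',(255*im**.45).astype(np.uint8))
s=d['scene']
for k in((-118,0,56.5),(-124.5,15,49.7),(-124.5,-15,49.7),(-111,0,63),(-126,15,56),(-126,-15,56),(-128,15,43),(-128,-15,43)):print(k,((proj(s,W(*k))-[180,160])*10).round(),((proj(d['top'],W(*k))-[265,140])*10+[500,0]).round())
```

```text
(-118, 0, 56.5) [324. 324.] [697. 373.]
(-124.5, 15, 49.7) [362. 357.] [654. 378.]
(-124.5, -15, 49.7) [323. 308.] [726. 403.]
(-111, 0, 63) [304. 316.] [704. 354.]
(-126, 15, 56) [365. 341.] [654. 379.]
(-126, -15, 56) [325. 293.] [726. 405.]
(-128, 15, 43) [373. 368.] [650. 388.]
(-128, -15, 43) [333. 320.] [721. 414.]
```

View pics/s4.png

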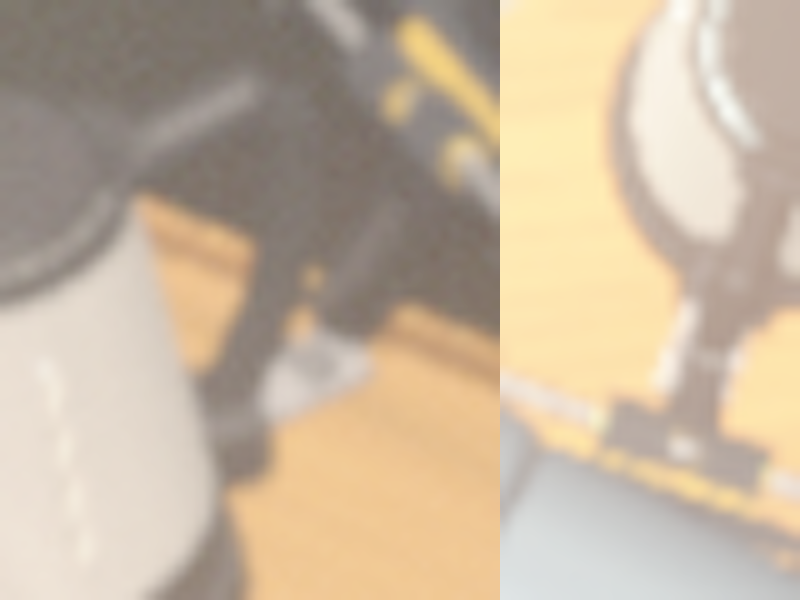

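Scene crop: the finger tip is at the outer part of the paddle (~(340,340)), whose tip corner is at (370,375), and there is still daylight between finger and handle at (312,275). The force is mainly outward, so the 45° tip face is catching the paddle's end edge. I'll lift off, go 5 mm further in and press again.

>>> play_rows --gripper '[1,1,1,1]' --delta_pos '[[0.4,0,-0.4],[0.8,0,-0.8],[0.8,0,-0.8],[0.8,0,-0.8]]' --turn '[[0,0,0],[0,0,0],[0,0,0],[0,0,0]]'

```text
time: 12.45
position: [0.583, -0.1503, 0.0889]
tool_rot: [0.91, -0.159, 0.377, 0.067]
ft_force: [-0.9, 0.8, 0.1]
grip_width: 0.0005
grip_force: 0.0
```

```bash
python3 - <<'E'
from h import *
from rig import robot
import cv2
c=robot.camera('top');c0=pickle.load(open('c0.pkl','rb'));s=robot.camera('scene')
# kettle shift: phase correlation of kettle-only patches, before/after
g=lambda im:cv2.cvtColor(im,cv2.COLOR_RGB2GRAY).astype(np.float32)
c1=pickle.load(open('c1.pkl','rb'))
A=g(c1['scene']['color'])[170:225,158:200];B=g(s['color'])[170:225,158:200]
print('scene shift px',cv2.phaseCorrelate(A,B,cv2.createHanningWindow(A.shape[::-1],cv2.CV_32F)))
# lever centroid (grey, brighter) before/after in the scene
E
python3 st.py "(-112,0,66,45)"
```

```text
scene shift px ((0.4621858737007827, -0.022564102459565305), 0.9703119207311559)
12.55 [-116.505    0.314   68.58 ] F [ 0.059  0.226 -0.476] w 0.0006392358004396829 tz [ 0.664 -0.241 -0.707] [-0.489  0.731  2.18   2.952  0.557 -1.512]
(-112, 0, 66, 45) [0.136 0.033 0.501] [-0.002  0.     0.005]
```

>>> play_rows --gripper '[1,1,1]' --delta_pos '[[0.2,0,0.2],[0.35,0,0.35],[0.35,0,0.35]]' --turn '[[0,0,0],[0,0,0],[0,0,0]]'

```text
time: 12.92
position: [0.5868, -0.1515, 0.0882]
tool_rot: [0.911, -0.159, 0.376, 0.067]
ft_force: [-0.5, 0.6, -0.2]
grip_width: 0.0002
grip_force: 0.6
```

>>> play_rows --gripper '[1,1,1,1]' --delta_pos '[[-0.15,0,0.15],[-0.3,0,0.3],[-0.4,0,0.4],[-0.4,0,0.4]]' --turn '[[0,0,0],[0,0,0],[0,0,0],[0,0,0]]'

```text
time: 13.42
position: [0.5873, -0.1519, 0.0829]
tool_rot: [0.91, -0.159, 0.377, 0.067]
ft_force: [-0.7, 0.3, 1.1]
grip_width: 0.0009
grip_force: 0.3
```

>>> play_rows --gripper '[1,1,1]' --delta_pos '[[-0.1,0,0.1],[-0.2,0,0.2],[-0.2,0,0.2]]' --turn '[[0,0,0],[0,0,0],[0,0,0]]'

```text
time: 13.8
position: [0.5871, -0.1517, 0.0801]
tool_rot: [0.91, -0.159, 0.377, 0.067]
ft_force: [-1.0, 0.4, 2.8]
grip_width: 0.0005
grip_force: 1.0
```

```bash
python3 st.py
```

```text
13.8 [-111.787    0.357   60.088] F [-0.951  0.422  2.846] w 0.0004624349302555802 tz [ 0.664 -0.241 -0.707] [-0.488  0.753  2.169  2.958  0.568 -1.517]
```

>>> play_rows --gripper '[1,1,1]' --delta_pos '[[-0.1,0,0.07],[-0.2,0,0.14],[-0.2,0,0.14]]' --turn '[[0,0,0],[0,0,0],[0,0,0]]'

```text
time: 14.18
position: [0.5866, -0.1515, 0.0774]
tool_rot: [0.91, -0.159, 0.376, 0.067]
ft_force: [-1.7, 0.5, 2.2]
grip_width: 0.0003
grip_force: 0.7
```

>>> play_rows --gripper '[1,1,1]' --delta_pos '[[-0.1,0,0.08],[-0.2,0,0.16],[-0.2,0,0.16]]' --turn '[[0,0,0],[0,0,0],[0,0,0]]'

```text
time: 14.55
position: [0.5864, -0.1515, 0.0748]
tool_rot: [0.91, -0.159, 0.376, 0.067]
ft_force: [-1.0, -0.6, 0.2]
grip_width: 0.0002
grip_force: 0.3
```

```bash
python3 st.py
```

```text
14.55 [-112.602    0.338   54.816] F [-1.007 -0.625  0.217] w 0.0001727230057299488 tz [ 0.664 -0.241 -0.708] [-0.488  0.766  2.171  2.962  0.583 -1.522]
```

>>> play_rows --gripper '[1,1,1]' --delta_pos '[[-0.1,0,0.08],[-0.2,0,0.16],[-0.2,0,0.16]]' --turn '[[0,0,0],[0,0,0],[0,0,0]]'

```text
time: 14.92
position: [0.5861, -0.1514, 0.0723]
tool_rot: [0.91, -0.159, 0.376, 0.067]
ft_force: [0.1, 0.4, -0.7]
grip_width: 0.0004
grip_force: 0.0
```

>>> play_rows --gripper '[1,1]' --delta_pos '[[-0.1,0,0.08],[-0.1,0,0.08]]' --turn '[[0,0,0],[0,0,0]]'

```text
time: 15.18
position: [0.586, -0.1514, 0.0711]
tool_rot: [0.91, -0.159, 0.376, 0.067]
ft_force: [-0.4, 0.3, -0.2]
grip_width: 0.0004
grip_force: 0.0
```

```bash
python3 st.py
```

```text
15.175 [-112.97     0.319   51.134] F [-0.383  0.257 -0.184] w 0.0004494372729875776 tz [ 0.664 -0.241 -0.708] [-0.488  0.777  2.173  2.965  0.595 -1.526]
```

>>> play_rows --gripper '[1,1,1]' --delta_pos '[[-0.07,0,0.07],[-0.15,0,0.15],[-0.15,0,0.15]]' --turn '[[0,0,0],[0,0,0],[0,0,0]]'

```text
time: 15.55
position: [0.5862, -0.1514, 0.0698]
tool_rot: [0.91, -0.159, 0.377, 0.067]
ft_force: [-2.4, -0.3, 4.6]
grip_width: 0.0007
grip_force: 2.4
```

>>> play_rows --gripper '[1,1]' --delta_pos '[[-0.1,0,0.1],[-0.1,0,0.1]]' --turn '[[0,0,0],[0,0,0]]'

```text
time: 15.8
position: [0.5863, -0.1514, 0.0692]
tool_rot: [0.91, -0.159, 0.378, 0.067]
ft_force: [-4.7, 1.5, 9.2]
grip_width: 0.0004
grip_force: 4.7
```

>>> play_rows --gripper '[1,1,1,1,1,1]' --delta_pos '[[0.3,0,-0.3],[0.6,0,-0.9],[0.6,0,-3],[0.6,0,-7],[0.6,0,-12],[0.6,0,-15]]' --turn '[[0,0,0],[0,0,0],[0,0,0],[0,0,0],[0,0,0],[0,0,0]]'

```text
time: 16.55
position: [0.4884, -0.1157, 0.1789]
tool_rot: [0.911, -0.159, 0.376, 0.067]
ft_force: [-0.0, -0.7, -0.5]
grip_width: 0.0006
grip_force: 0.0
```

```bash
python3 st.py
python3 - <<'E'
from h import *
from rig import robot
import cv2
d={n:robot.camera(n) for n in('scene','top')}
a=cv2.resize(d['scene']['color'][145:245,145:225,::-1],(400,500),interpolation=cv2.INTER_CUBIC);b=cv2.resize(d['top']['color'][110:190,265:345,::-1],(400,400),interpolation=cv2.INTER_CUBIC)
im=np.hstack([a,cv2.copyMakeBorder(b,0,100,0,0,cv2.BORDER_CONSTANT)])/255.
cv2.imwrite('pics/s5.png',(255*im**.6).astype(np.uint8))
E
```

```text
16.55 [-216.911    0.32   158.897] F [-0.005 -0.743 -0.482] w 0.0005579932843867033 tz [ 0.663 -0.241 -0.709] [-0.541  0.452  2.382  2.847  0.484 -1.448]
```

View pics/s5.png

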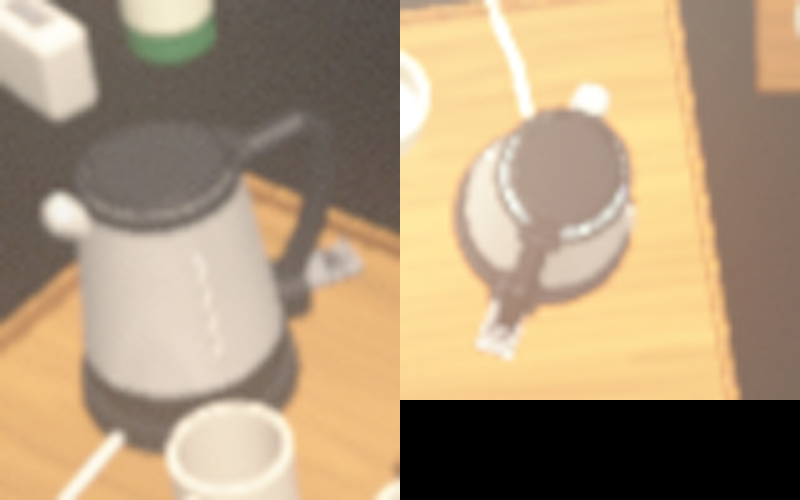

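The lever stays down: its tip has moved from scene crop (345,242) to (352,262). The lid is flat on the rim, the kettle has not moved, and the tool is clear at 0.18 m height.

```bash
python3 -c "
from rig import robot
print(robot.hand_in())"
```

```text
the job is handed in; nothing more can be done
None
```

The lid is shut and the switch lever clicked over and stayed down. The kettle is still standing in its base, nothing else was touched, and the job was handed in at about 17 s.

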